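# Box a pulp carton into the labelling jig

### The arm

A 7-joint arm with a two-finger parallel gripper is mounted at the origin on the work surface. World frame = base frame: x ahead of the robot, y to its left, z up, the work surface at z = 0. Lengths are in m, angles in degrees, forces in N, time in s.
With the tool pointing down it reaches from about 0.425 to 0.875 m from the base axis. Payload 4.7 kg.
Tool frame: the origin (TCP) lies at the very end of the fingers, on their centre line; the grasp point (between the pads) lies 19 mm behind it; z points along the fingers, y is the line along which they close (so a half turn about z gives the same grasp; the last joint's range is limited). The gripper opens to 87 mm and grips with 3 to 60 N. Pads are 19 mm wide; open, the fingers measure 117 mm over their backs; the gripper's body (75 mm by 190 mm) begins 51 mm behind the grasp point.
Start: joints at [-76.255, 18.392, -4.016, 83.108, 1.295, 78.541, -3.26], TCP at [0.146, 0.634, 0.223] pointing down, gripper open.
Joint ranges: [-163.93, 163.93], [-17.29, 119.83], [-79.2, 71.16], [3.27, 140.29], [-89.18, 269.18], [5.43, 117.66], [-154.24, 154.24]. Speed limits (degrees/s): [147.25, 147.25, 180, 180, 180, 180, 180].

### API

Orientations are given as [roll, pitch, yaw] about the fixed x, y, z axes, in that order (R = Rz(yaw) Ry(pitch) Rx(roll)).
In Python, from rig import ctrl gives the robot as it stands.
- The arm moves only by the tool carry_out, never from a script. Its argument "steps" is a list of rows, each a list of 6 numbers: the shift along the tool's x, y, z in cm, then the turn, a rotation vector about the tool's x, y, z in rad. In form: [[tx, ty, tz, rx, ry, rz], ...]. A call has 1 to 20 rows; each row is the pose to reach, as a shift and turn from the pose commanded when the call began, along the tool's axes at that moment; what a row does not reach only later rows make up. A row lasts 1/10 s, in which the tool goes at most 50 mm and 8.59 degrees, less where a joint would pass 70% of its speed; a pose out of reach is approached as far as the arm can. A call with a gripper value outside its range is refused whole. "claw" is the finger opening in cm, from 0 to 8.7, set as the call begins (left out, the last holds). The fingers move at their own pace and stop on an object; the grip force is fixed at half the most. Time passes only in rows, so rows that repeat a pose let the fingers close. It gives the time, the measured TCP pose, the force, the opening and the grip force at its end, in the units of the state.
- ctrl.get_obs(): the state, without advancing time (a new reading comes with each control period).
- ctrl.camera(name): name is "scene" or "top"; returns (picture, depth): 480x640x3 uint8, blue, green, red; 480x640 float32, m along the optical axis (not along the pixel's ray), 0 where there is no reading.
- ctrl.camera_params(name): a dict with "camera_matrix" (3x3 intrinsics, pixels), "k1" (the pictures are not rectified: a ray, as slopes to the right and down, at radius r is drawn at 1 + k1 r^2 times it, then the intrinsics apply), "view" (4x4, takes a point from world to camera coordinates). Camera axes: x right, y down, z forward; pixel columns grow to the right and rows downward; lengths in m; the calibration is good to about 2 mm. A picture is of the moment at which its call begins. camera_params takes no time and is no camera call.
- ctrl.hand_in(): hands the job in; it is judged then, once.
The state is a dict: "time_s": time; "joint_pos": joint angles; "joint_velocities": joint speeds; "joint_efforts": joint torques, N m; "position": TCP position; "orientation": TCP orientation; "contact_force": force on the tool from outside, world axes, zero at the start; "moment": the same for the moment, N m; "grip_width": finger opening in m; "gripper_force": force on a finger pad.
Only numpy, scipy, OpenCV 4.12 (cv2) and the standard library are available. Lean on these libraries where they do the work, as an engineer would, in place of code of your own. Each camera call takes 0.05 s, during which the arm holds its last target. There are 200 camera calls.

### The job

Ready the closed pulp carton for its label: push it along the steel table into the labelling jig, until its long side lies flush against the fence and one end against the fixed end stop, and slide the jig's guide along the fence up against the carton's other end, so that the carton is boxed in square with no gaps. Only push with the fingers: do not lift or tip the carton, and do not disturb the other things on the table.

Things in the scene. Friction and masses are not known exactly. Their poses are not given: they have to be found in the camera images.
- jig: Labelling jig of aluminium bars, fixed to the table, no base plate. Origin: on the table in the inner corner of fence and end stop; z up. The fence is a bar 36 mm high, 480 mm long (y -450 to 30 mm), 30 mm thick (x 0 to 30): its working face is the plane x = 0 and looks to -x, towards the robot. The carton's place is at x below 0, y below 0.
- end_stop (a point): Middle of the end stop's working face, 18 mm above the table, 55 mm out from the fence. The end stop is a fixed bar square to the fence, at its left end, 36 mm high and 22 mm thick, reaching 110 mm out from the fence; its working face is the plane y = 0 of the jig and looks to -y. Axes as the jig's.
- guide (a joint): Position of the sliding guide along the fence, 0 to 0.215 m. The clear opening between end stop and guide is 0.200 m + this value: about 0.025 when the guide touches a carton that is home. Pushed to +y of the jig the value falls. Friction 3.5 N, damping 8 N per m/s; it stays where left, cannot be lifted off, and slides the carton along when pushed against it.
- guide_back (a point): Where one pushes the guide: on the outer face (looking to -y of the jig) of its blade, 60 mm out from the fence, 25 mm above the table; moves with the guide, axes as the jig's. The blade is an upright plate square to the fence, 10 mm thick along y, from 2 to 102 mm out from the fence, 3.5 to 46 mm above the table.
- guide_knob (a point): Top of the small black clamp knob (slack, not to be used) of the guide, 63 mm above the table. It sits on the saddle that rides on the fence and carries the blade, 22 mm to -y of the blade's inner face. Saddle and gusset reach 45 mm to -y from that face and 24 mm out in front of the fence.
- carton: Closed moulded-pulp carton, grey-brown, lid up, 0.2 to 0.45 kg. Origin: on the table under its centre; long side along its y, z up. Widest at a flange 27 to 33 mm above the table: 92 mm (x) by 225 mm (y); body 6 mm or more narrower all round; top at 64 mm. Home, its origin is at x -46, y -112.5 mm of the jig. Starts in front of the fence, between end stop and guide, turned up to 0.35 rad.
- dispenser: Bystander: heavy black desktop tape dispenser, 165 by 76 mm, 100 mm high. Origin under its centre.
- sleeves: Bystander: banded bundle of white card sleeves, 70 by 190 mm, 43 mm high. Origin under its centre.
- tape_roll: Bystander: roll of clear tape lying flat to the left of the jig, 100 mm across, 24 mm high. Origin under its centre.
- trays: Bystander: stack of empty pulp trays at the far right, 92 by 225 mm, 68 mm high. Origin under its centre.
Things that resemble listed ones, but are neither listed nor needed, are in the scene too. What is shaped like the carton but purple is not meant.

How it is judged:
By the outcome, as a careful person would: the job done as asked, in the order asked, and still so for the second after the job is handed in, with the robot touching nothing.
It also fails if it takes over 45 s, if anything falls off the work surface, if the arm or the gripper's body presses on something with over 40 N, if the wrist force passes 120 N, or if a joint passes its speed limit or range.

## Working session

There is one attempt and no reset: what is moved stays moved. The work goes in short steps, Python scripts to look and compute and a tool call to move; the robot and the scene stay as the last step left them, time stands still between calls to the robot, and variables do not carry over. Pictures are saved under pics/ and viewed, at most 10 in all, crops included, and the job is handed in when it is done.

Besides the shell and the picture viewer there is one more tool, called after "Emit:" by a JSON object that holds its "fn" and its "kwargs". carry_out: Moves the arm, as the interface text tells. Its arguments: {"type":"object","properties":{"steps":{"type":"array"},"claw":{"type":"number"}},"required":["steps"]}

```bash
mkdir -p pics; ls
python3 - <<'E'
from rig import ctrl
import cv2, numpy as np
o=ctrl.get_obs(); print(o['time_s'],o['position'],o['orientation'])
for n in("scene","top"):
    p,d=ctrl.camera(n); cv2.imwrite(f'pics/{n}0.png',p); np.save(f'pics/{n}0.npy',d)
    c=ctrl.camera_params(n); print(n,c['camera_matrix'],c['k1'],np.round(c['view'],4))
E
```

```text
pics
0.0 [0.14545077 0.63293014 0.22144381] [-1.79887872e+02  5.51995652e-03  1.67063021e+02]
scene [[556.14256739   0.         312.11276802]
 [  0.         556.14256739 235.45135231]
 [  0.           0.           1.        ]] -0.028462579697802724 [[-0.664   0.7477 -0.007   0.4304]
 [ 0.6479  0.5706 -0.5047 -0.2718]
 [-0.3733 -0.3396 -0.8633  1.8422]
 [ 0.      0.      0.      1.    ]]
top [[608.00210292   0.         317.17455631]
 [  0.         608.00210292 245.01342251]
 [  0.           0.           1.        ]] 0.01257167206895051 [[-0.0173 -0.9997 -0.0151 -0.0693]
 [-0.9962  0.0185 -0.0855  0.5724]
 [ 0.0858  0.0136 -0.9962  1.8781]
 [ 0.      0.      0.      1.    ]]
```

View pics/top0.png

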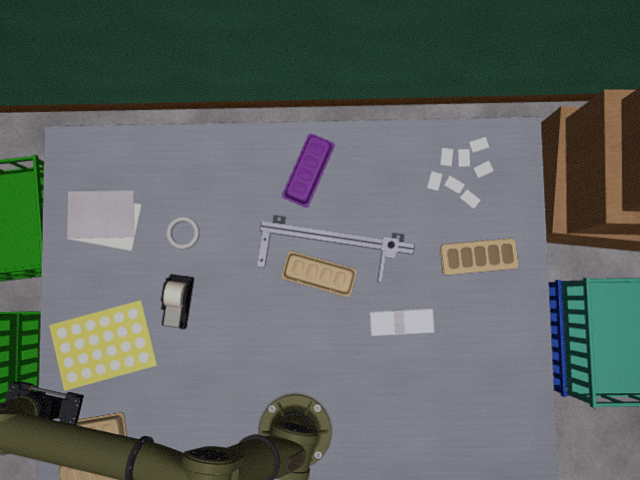

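View pics/scene0.png

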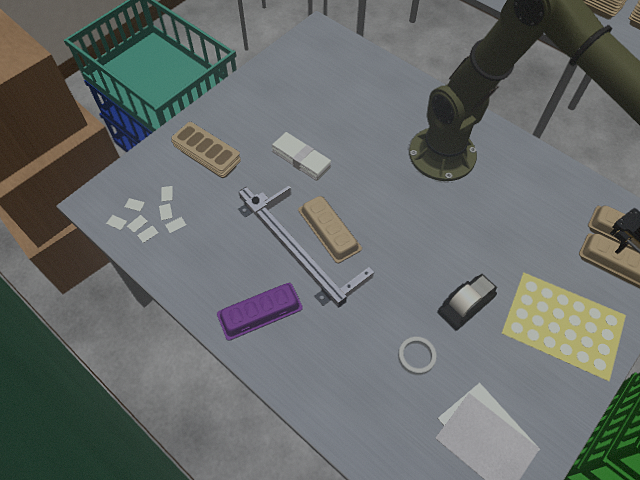

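The top picture shows the fence from about (262,222) to (413,250), with the end stop at (263,265), the guide blade tip at (382,280), the knob at (391,244) and the carton centred at (319,274). The sleeves sit at (402,322). The scene picture shows the same layout, with the carton at (330,228) and the knob at (255,200).

```bash
cat > h.py <<'E'
from rig import ctrl
import cv2, numpy as np
def rays(n,uv):
    c=ctrl.camera_params(n); K=np.array(c['camera_matrix']); V=np.array(c['view'])
    d=(np.atleast_2d(uv).astype(float)-K[:2,2])/K[0,0]
    u=d.copy()
    for _ in range(5): u=d/(1+c['k1']*(u**2).sum(1,keepdims=True))
    D=np.c_[u,np.ones(len(u))]@V[:3,:3]
    return -V[:3,:3].T@V[:3,3], D
def plane(n,uv,z):
    C,D=rays(n,uv); return C+D*((z-C[2])/D[:,2])[:,None]
def pix(n,P):
    c=ctrl.camera_params(n); K=np.array(c['camera_matrix']); V=np.array(c['view'])
    q=np.atleast_2d(P)@V[:3,:3].T+V[:3,3]; s=q[:,:2]/q[:,2:]
    return s*(1+c['k1']*(s**2).sum(1,keepdims=True))*K[0,0]+K[:2,2]
def tri(a,b):
    C1,D1=rays('top',a); C2,D2=rays('scene',b); D1=D1[0];D2=D2[0]
    s=np.linalg.lstsq(np.c_[D1,-D2],C2-C1,rcond=None)[0]
    p,q=C1+s[0]*D1,C2+s[1]*D2; return (p+q)/2,np.linalg.norm(p-q)
def brown(img):
    h=cv2.cvtColor(img,cv2.COLOR_BGR2HSV); return cv2.inRange(h,(5,60,50),(25,255,255))
def carton(n,img,near):
    m=brown(img); k,l,s,c=cv2.connectedComponentsWithStats(m)
    i=[j for j in range(1,k) if s[j,4]>400]; j=min(i,key=lambda j:np.hypot(*(c[j]-near)))
    cs,_=cv2.findContours((l==j).astype('uint8'),cv2.RETR_EXTERNAL,cv2.CHAIN_APPROX_NONE)
    ct=max(cs,key=cv2.contourArea)[:,0].astype(float); return ct,c[j],s[j]
E
python3 - <<'E'
from h import *
t=cv2.imread('pics/top0.png'); s=cv2.imread('pics/scene0.png')
for n,im,near in(('top',t,(319,274)),('scene',s,(330,228))):
    ct,c,st=carton(n,im,np.array(near)); P=plane(n,ct,.03)[:,:2]*1000
    r=cv2.minAreaRect(P.astype('float32')); print(n,c,st,np.round(r[0],1),np.round(r[1],1),round(r[2],2))
cv2.imwrite('pics/tc.png',cv2.resize(t[210:310,245:445],None,fx=4,fy=4,interpolation=cv2.INTER_CUBIC))
cv2.imwrite('pics/sc.png',cv2.resize(s[170:320,220:400],None,fx=4,fy=4,interpolation=cv2.INTER_CUBIC))
E
```

```text
top [318.78309179 273.48937198] [ 282  251   75   46 2070] [481.7 -83. ] [222.6  90. ] 73.34
scene [329.51835985 227.18543452] [ 299  196   63   67 1634] [480.1 -82.8] [226.9  90.7] 73.42
```

View pics/tc.png

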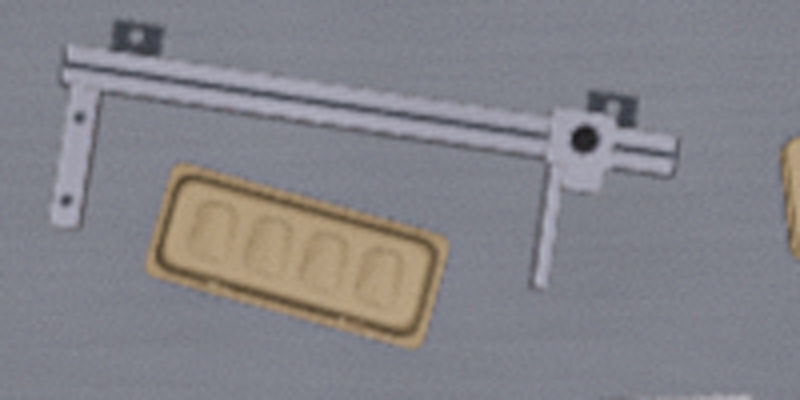

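View pics/sc.png

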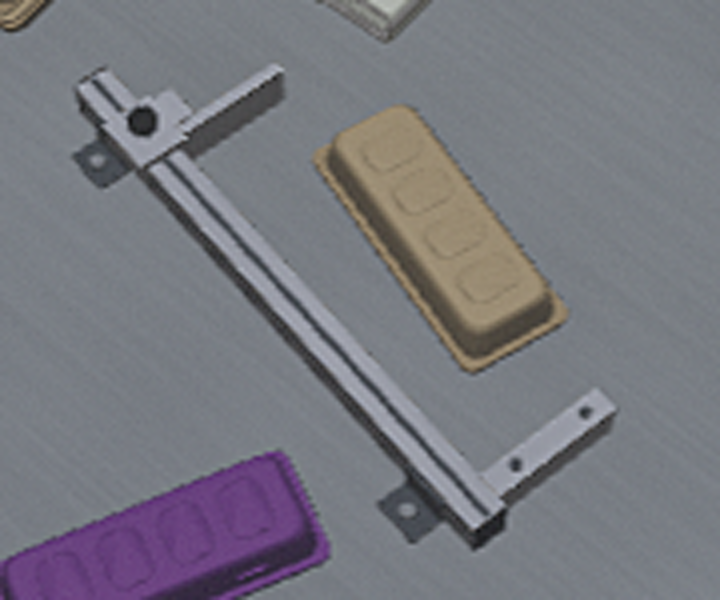

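Crops: in the top one the fence front edge runs from (105,95) to (545,157). The end stop's inner edge is at about (98,95)–(80,225), and the blade's inner face is at about (552,165)–(535,285). The scene crop shows the fence's front top edge running from (180,155) to (505,505). Next I fit the edges.

```bash
cat > jig.py <<'E'
from h import *
def edge(n,g,a,b,perp,z,span=.008,num=40,sign=-1):
    "subpixel brightness edge along a->b (world xy), scanning along perp; sign=-1: bright->dark"
    out=[]; t=np.linspace(-span,span,65)
    for f in np.linspace(0,1,num):
        p=a+(b-a)*f; P=np.c_[p+t[:,None]*perp,np.full(65,z)]
        uv=pix(n,P).astype('float32')
        v=cv2.remap(g,uv[:,0].reshape(1,-1),uv[:,1].reshape(1,-1),cv2.INTER_LINEAR)[0]
        d=sign*np.gradient(cv2.GaussianBlur(v.reshape(1,-1),(0,0),4)[0]); i=d.argmax()
        if d[i]>.5: out.append(p+t[i]*perp)
    out=np.array(out); vx,vy,x,y=cv2.fitLine(out.astype('float32'),cv2.DIST_HUBER,0,1e-4,1e-4).ravel()
    nrm=np.array([-vy,vx]); res=(out-[x,y])@nrm
    return np.array([x,y]),np.degrees(np.arctan2(vy,vx)),len(out),res.std()*1000
def full(n,crop): return (np.array(crop)+.5)/4-.5+((245,210) if n=='top' else (220,170))
E
python3 - <<'E'
from jig import *
pts={'top':dict(F=[(120,98),(530,154)],S=[(97,110),(82,210)],B=[(551,180),(536,275)],K=(584,138)),
'scene':dict(F=[(190,165),(480,472)],S=[(505,475),(585,402)],B=[(190,133),(277,72)],K=(142,120))}
for n in pts:
    g=cv2.imread(f'pics/{n}0.png',0).astype('float32')
    for k,z in(('F',.036),('S',.036),('B',.046)):
        a,b=plane(n,full(n,pts[n][k]),z)[:,:2]
        print(n,k,a.round(4),b.round(4))
        d=(b-a)/np.linalg.norm(b-a); perp=np.array([-d[1],d[0]])
        ins=np.array([.5,-.1])-a
        # outward = into the pocket
        if perp@(np.array([.52,-.08])-a)<0: perp=-perp
        print(edge(n,g,a,b,perp,z))
print(tri(full('top',pts['top']['K']),full('scene',pts['scene']['K'])))
E
```

```text
top F [0.6065 0.0523] [ 0.5569 -0.2655]
(array([ 0.5828209, -0.1184973], dtype=float32), np.float32(80.28951), 40, np.float64(0.45262072921812313))
top S [0.5975 0.0703] [0.5197 0.0828]
(array([0.5521153 , 0.07942817], dtype=float32), np.float32(-9.777987), 40, np.float64(0.5508725757077321))
top B [ 0.5357 -0.2803] [ 0.4628 -0.2669]
(array([ 0.49825233, -0.27268428], dtype=float32), np.float32(-9.652506), 40, np.float64(0.5614152893871065))
scene F [ 0.5611 -0.2599] [0.6111 0.0706]
(array([ 0.5873411 , -0.08530593], dtype=float32), np.float32(80.42639), 40, np.float64(0.44870779559526375))
scene S [0.6013 0.0852] [0.5197 0.0914]
(array([0.56303084, 0.08539469], dtype=float32), np.float32(3.3124845), 34, np.float64(2.804991906374303))
scene B [ 0.5443 -0.275 ] [ 0.4591 -0.2637]
(array([ 0.50834876, -0.2712192 ], dtype=float32), np.float32(-9.484308), 40, np.float64(0.381946956437337))
(array([ 0.56597657, -0.30449577,  0.05898214]), np.float64(0.001853592586801466))
```

```bash
cat > rel.py <<'E'
from h import *
from scipy.spatial.transform import Rotation as R
YAW=-9.65; X=np.array([np.cos(np.radians(YAW)),np.sin(np.radians(YAW))]); Y=np.array([-X[1],X[0]])
O=.594*X+.170*Y
def w(jx,jy): return O+jx*X+jy*Y
def jf(p): p=np.array(p)[:2]-O; return np.array([p@X,p@Y])*1000
def rel(wps,frm=None):
    o=ctrl.get_obs(); p,e=(o['position'],o['orientation']) if frm is None else (np.array(frm[0]),np.array(frm[1]))
    A=R.from_euler('xyz',e,degrees=True)
    for x,y,z,yaw in wps:
        B=R.from_euler('xyz',[180,0,yaw],degrees=True)
        print((A.inv().apply(np.array([x,y,z])-p)*100).round(2),(A.inv()*B).as_rotvec().round(3))
E
python3 - <<'E'
from rel import *
print(O,jf([.481,-.083]))
rel([(.42,.42,.22,163.4),(.45,0,.2,163.4),(.43,-.066,.2,163.4),(.426,-.066,.11,163.4)],([.146,.634,.223],[-180,0,167.06]))
E
```

```text
[0.61409193 0.06802282] [-105.89287067 -171.19595059]
[-31.5  -14.72   0.3 ] [-0.     0.     0.064]
[-43.83 -54.98   2.3 ] [-0.     0.     0.064]
[-43.35 -61.86   2.3 ] [-0.     0.     0.064]
[-42.96 -61.95  11.3 ] [-0.     0.     0.064]
```

Emit:
{"fn": "carry_out", "kwargs": {"steps": [[-31.5, -14.7, 0.3, 0, 0, 0.064], [-31.5, -14.7, 0.3, 0, 0, 0.064], [-31.5, -14.7, 0.3, 0, 0, 0.064], [-31.5, -14.7, 0.3, 0, 0, 0.064], [-31.5, -14.7, 0.3, 0, 0, 0.064], [-31.5, -14.7, 0.3, 0, 0, 0.064], [-31.5, -14.7, 0.3, 0, 0, 0.064], [-31.5, -14.7, 0.3, 0, 0, 0.064], [-43.8, -55, 2.3, 0, 0, 0.064], [-43.8, -55, 2.3, 0, 0, 0.064], [-43.8, -55, 2.3, 0, 0, 0.064], [-43.8, -55, 2.3, 0, 0, 0.064], [-43.8, -55, 2.3, 0, 0, 0.064], [-43.8, -55, 2.3, 0, 0, 0.064], [-43.8, -55, 2.3, 0, 0, 0.064], [-43.8, -55, 2.3, 0, 0, 0.064], [-43.8, -55, 2.3, 0, 0, 0.064], [-43.35, -61.9, 2.3, 0, 0, 0.064], [-43.35, -61.9, 2.3, 0, 0, 0.064], [-43.35, -61.9, 2.3, 0, 0, 0.064]], "claw": 8.7}}

```text
time_s: 2.1
position: [0.4285, -0.0697, 0.1995]
orientation: [180.0, -0.0, 163.1]
contact_force: [-0.1, 0.9, 0.1]
grip_width: 0.0873
gripper_force: 0.0
```

Emit:
{"fn": "carry_out", "kwargs": {"steps": [[0.5, 0, 5, 0, 0, 0], [0.5, 0, 10, 0, 0, 0], [0.5, 0, 11.5, 0, 0, 0], [0.5, 0, 11.5, 0, 0, 0], [0.5, 0, 11.5, 0, 0, 0]]}}

```text
time_s: 2.6
position: [0.4253, -0.0646, 0.085]
orientation: [-180.0, 0.0, 163.5]
contact_force: [-0.3, 0.1, 0.8]
grip_width: 0.0872
gripper_force: 0.0
```

Run:
```python
from rel import *
o=ctrl.get_obs(); print(o['position'],o['orientation'],o['contact_force'],o['joint_pos'])
d=np.array(o['position'][:2])-[.481,-.083]; a=np.radians(-16.6); print('in carton frame',d@[np.cos(a),np.sin(a)],d@[-np.sin(a),np.cos(a)])
```

```text
[ 0.42529323 -0.0645607   0.08502084] [-1.79995165e+02  2.03788286e-02  1.63470759e+02] [-0.28874087  0.07282833  0.84240592] [-30.13106498  -3.07967186  34.79029552 123.32790935   2.05557808
  59.19932391  77.03888144]
in carton frame -0.05865294450725285 0.0017560176321378097
```

Emit:
{"fn": "carry_out", "kwargs": {"steps": [[0.3, 0, 3, 0, 0, 0], [0.3, 0, 5, 0, 0, 0], [0.3, 0, 7, 0, 0, 0], [0.3, 0, 7, 0, 0, 0], [0.3, 0, 7, 0, 0, 0]]}}

```text
time_s: 3.1
position: [0.4232, -0.0643, 0.0159]
orientation: [180.0, 0.1, 163.4]
contact_force: [0.2, 1.1, 0.8]
grip_width: 0.0873
gripper_force: 0.0
```

Run:
```python
from rel import *
o=ctrl.get_obs(); print(jf(o['position']))
j=jf(o['position'])/1000
for x in(-.16,-.14,-.12,-.108): rel([(*w(x,j[1]),.015,170.35)])
```

```text
[-166.04628218 -162.41143408]
[-0.6   0.07  0.09] [ 0.001  0.002 -0.121]
[-2.59  0.31  0.09] [ 0.001  0.002 -0.121]
[-4.57  0.56  0.1 ] [ 0.001  0.002 -0.121]
[-5.76  0.7   0.1 ] [ 0.001  0.002 -0.121]
```

Emit:
{"fn": "carry_out", "kwargs": {"steps": [[-0.4, 0.05, 0, 0, 0, 0], [-0.8, 0.1, 0, 0, 0, -0.01], [-1.2, 0.15, 0, 0, 0, -0.025], [-1.6, 0.2, 0, 0, 0, -0.04], [-2, 0.25, 0, 0, 0, -0.055], [-2.4, 0.3, 0, 0, 0, -0.07], [-2.8, 0.34, 0, 0, 0, -0.085], [-3.2, 0.39, 0, 0, 0, -0.1], [-3.6, 0.44, 0, 0, 0, -0.112], [-4, 0.49, 0, 0, 0, -0.121], [-4.4, 0.54, 0, 0, 0, -0.121], [-4.8, 0.59, 0, 0, 0, -0.121], [-5.2, 0.63, 0, 0, 0, -0.121], [-5.6, 0.68, 0, 0, 0, -0.121], [-5.6, 0.68, 0, 0, 0, -0.121]]}}

```text
time_s: 4.6
position: [0.4786, -0.0741, 0.0147]
orientation: [-180.0, 0.1, 170.3]
contact_force: [1.3, 0.2, 1.2]
grip_width: 0.0868
gripper_force: 0.0
```

Run:
```python
from rel import *
o=ctrl.get_obs(); print(o['time_s'],jf(o['position']),o['orientation'],o['contact_force'])
s,_=ctrl.camera('scene'); t,_=ctrl.camera('top')
cv2.imwrite('pics/scene1.png',s);cv2.imwrite('pics/top1.png',t)
for n,im in(('top',t),('scene',s)):
    c0=pix(n,[[*w(-.055,-.172),.04]])[0]
    ct,c,st=carton(n,im,c0); P=plane(n,ct,.03)[:,:2]*1000
    r=cv2.minAreaRect(P.astype('float32')); print(n,st,jf(np.array(r[0])/1000),r[1],r[2])
cv2.imwrite('pics/sc1.png',cv2.resize(s[140:320,200:400],None,fx=3,fy=3))
```

```text
4.6 [-109.76046432 -162.84998235] [-1.79992586e+02  9.71715873e-02  1.70337742e+02] [1.27443551 0.17926036 1.20564512]
top [ 283  238   74   38 1254] [ -51.20955058 -165.18168273] (223.35240173339844, 89.14181518554688) 80.08987426757812
scene [ 283  208   69   66 1705] [ -53.53706077 -164.93469465] (225.8712158203125, 91.71246337890625) 80.25178527832031
```

View pics/sc1.png

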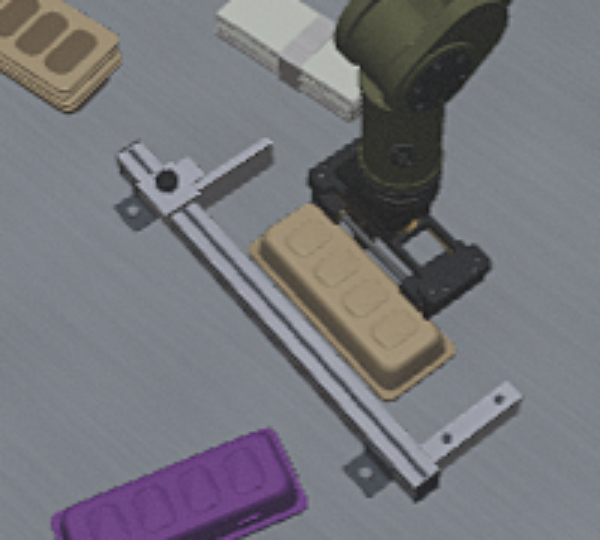

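The crop shows the carton square in front of the fence with a narrow gap, and the fingers behind it around (375,250).

Emit:
{"fn": "carry_out", "kwargs": {"steps": [[-0.2, 0, 0, 0, 0, 0], [-0.4, 0, 0, 0, 0, 0], [-0.6, 0, 0, 0, 0, 0], [-0.7, 0, 0, 0, 0, 0], [-0.7, 0, 0, 0, 0, 0]]}}

```text
time_s: 5.2
position: [0.4845, -0.0753, 0.0145]
orientation: [-180.0, 0.0, 170.3]
contact_force: [-2.2, 0.5, 0.2]
grip_width: 0.0874
gripper_force: 1.2
```

Emit:
{"fn": "carry_out", "kwargs": {"steps": [[-0.1, 0, 0, 0, 0, 0], [-0.2, 0, 0, 0, 0, 0], [-0.2, 0, 0, 0, 0, 0]]}}

```text
time_s: 5.5
position: [0.4846, -0.0753, 0.0144]
orientation: [180.0, -0.2, 170.3]
contact_force: [-7.5, 0.6, 6.9]
grip_width: 0.0869
gripper_force: 3.9
```

Run:
```python
from rel import *
o=ctrl.get_obs(); print(jf(o['position'])); j=jf(o['position'])/1000
rel([(*w(-.125,j[1]),.0145,170.35),(*w(-.125,j[1]),.11,170.35),(*w(-.048,-.297),.11,80.35),(*w(-.048,-.297),.015,80.35)])
```

```text
[-103.59636034 -162.95479338]
[ 2.14 -0.   -0.01] [ 0.    -0.004 -0.   ]
[ 2.18  0.   -9.56] [ 0.    -0.004 -0.   ]
[ -5.53 -13.4   -9.59] [-0.003 -0.003  1.571]
[ -5.56 -13.4   -0.09] [-0.003 -0.003  1.571]
```

Emit:
{"fn": "carry_out", "kwargs": {"steps": [[1, 0, 0, 0, 0, 0], [2.4, 0, 0, 0, 0, 0], [2.4, 0, -5, 0, 0, 0], [2.4, 0, -9.6, 0, 0, 0], [-2, -6, -9.6, 0, 0, 0.15], [-5.4, -13.4, -9.6, 0, 0, 0.3], [-5.4, -13.4, -9.6, 0, 0, 0.45], [-5.4, -13.4, -9.6, 0, 0, 0.6], [-5.4, -13.4, -9.6, 0, 0, 0.75], [-5.4, -13.4, -9.6, 0, 0, 0.9], [-5.4, -13.4, -9.6, 0, 0, 1.05], [-5.4, -13.4, -9.6, 0, 0, 1.2], [-5.4, -13.4, -9.6, 0, 0, 1.35], [-5.4, -13.4, -9.6, 0, 0, 1.5], [-5.4, -13.4, -9.6, 0, 0, 1.571], [-5.4, -13.4, -9.6, 0, 0, 1.571]]}}

```text
time_s: 7.1
position: [0.5177, -0.2169, 0.1107]
orientation: [179.9, 0.0, 80.3]
contact_force: [-0.0, -0.2, -0.4]
grip_width: 0.0875
gripper_force: 0.0
```

Emit:
{"fn": "carry_out", "kwargs": {"steps": [[0, 0, 0, 0, 0, 0], [0, 0, 0, 0, 0, 0]], "claw": 4}}

```text
time_s: 7.3
position: [0.5173, -0.2168, 0.1107]
orientation: [179.9, -0.0, 80.4]
contact_force: [0.2, 0.2, 0.2]
grip_width: 0.078
gripper_force: 0.0
```

Run:
```python
from rel import *
o=ctrl.get_obs(); print(o['time_s'],o['position'],jf(o['position']),o['orientation'],o['grip_width'])
s,_=ctrl.camera('scene')
n='scene'; ct,c,st=carton(n,s,pix(n,[[*w(-.046,-.166),.04]])[0]); P=plane(n,ct,.03)[:,:2]*1000
r=cv2.minAreaRect(P.astype('float32')); print(n,st,jf(np.array(r[0])/1000),r[1],r[2])
```

```text
7.3 [ 0.51725511 -0.21676818  0.11066052] [ -47.72732339 -296.99391797] [ 1.79946353e+02 -2.67594530e-03  8.03894017e+01] 0.07800815422095136
scene [ 281  209   69   66 1639] [ -48.24514165 -164.98747919] (225.90573120117188, 88.97805786132812) 80.42350006103516
```

Emit:
{"fn": "carry_out", "kwargs": {"steps": [[0, 0, 0, 0, 0, 0], [0, 0, 0, 0, 0, 0], [0, 0, 0, 0, 0, 0], [0, 0, 0, 0, 0, 0], [0, 0, 0, 0, 0, 0], [0, 0, 0, 0, 0, 0], [0, 0, 2, 0, 0, 0], [0, 0, 3, 0, 0, 0]]}}

```text
time_s: 8.15
position: [0.5166, -0.2163, 0.0795]
orientation: [-179.9, -0.0, 80.3]
contact_force: [-0.0, 0.2, -0.5]
grip_width: 0.0403
gripper_force: 0.0
```

Emit:
{"fn": "carry_out", "kwargs": {"steps": [[0, 0, 3, 0, 0, 0], [0, 0, 5, 0, 0, 0], [0, 0, 6.5, 0, 0, 0], [0, 0, 6.5, 0, 0, 0]]}}

```text
time_s: 8.55
position: [0.5154, -0.2161, 0.0136]
orientation: [-179.8, 0.0, 80.3]
contact_force: [-0.0, 0.3, 0.5]
grip_width: 0.04
gripper_force: 0.0
```

Emit:
{"fn": "carry_out", "kwargs": {"steps": [[0.5, 0, 0, 0, 0, 0], [1, 0, 0, 0, 0, 0], [1.4, 0, 0, 0, 0, 0], [1.8, 0, 0, 0, 0, 0], [2.2, 0, 0, 0, 0, 0], [2.6, 0, 0, 0, 0, 0], [3, 0, 0, 0, 0, 0], [3.4, 0, 0, 0, 0, 0], [3.8, 0, 0, 0, 0, 0], [4.2, 0, 0, 0, 0, 0], [4.6, 0, 0, 0, 0, 0], [5, 0, 0, 0, 0, 0], [5.4, 0, 0, 0, 0, 0], [5.7, 0, 0, 0, 0, 0], [5.7, 0, 0, 0, 0, 0]]}}

```text
time_s: 10.05
position: [0.5272, -0.161, 0.0161]
orientation: [179.9, 0.0, 80.3]
contact_force: [0.5, -5.3, 3.0]
grip_width: 0.04
gripper_force: 2.1
```

```bash
cat > meas.py <<'E'
from rel import *
import sys
o=ctrl.get_obs(); print(o['time_s'],o['position'],jf(o['position']),o['orientation'],o['contact_force'])
for n in('top','scene'):
    s,_=ctrl.camera(n); cv2.imwrite(f'pics/{n}{sys.argv[1]}.png',s)
    ct,c,st=carton(n,s,pix(n,[[*w(-.046,-.115),.04]])[0]); P=plane(n,ct,.03)[:,:2]*1000
    r=cv2.minAreaRect(P.astype('float32')); print(n,st,jf(np.array(r[0])/1000),r[1],r[2])
E
python3 meas.py 2
```

```text
10.05 [ 0.52718003 -0.1609574   0.01614407] [ -47.29835253 -240.30914834] [1.79918454e+02 3.77218722e-02 8.03180566e+01] [ 0.47560971 -5.33853067  2.99750056]
top [ 268  233   63   36 1592] [-46.03409442 -98.74241906] (185.5188751220703, 90.30318450927734) 80.36054229736328
scene [ 291  219   70   68 1714] [ -48.25984687 -118.24452249] (226.56964111328125, 89.09620666503906) 80.37540435791016
```

Emit:
{"fn": "carry_out", "kwargs": {"steps": [[0.2, 0, 0, 0, 0, 0], [0.4, 0, 0, 0, 0, 0], [0.4, 0, 0, 0, 0, 0]]}}

```text
time_s: 10.45
position: [0.5275, -0.1569, 0.0158]
orientation: [180.0, 0.0, 80.3]
contact_force: [-1.4, -4.3, 3.9]
grip_width: 0.0401
gripper_force: 2.3
```

Emit:
{"fn": "carry_out", "kwargs": {"steps": [[0.1, 0, 0, 0, 0, 0], [0.2, 0, 0, 0, 0, 0], [0.2, 0, 0, 0, 0, 0]]}}

```text
time_s: 10.75
position: [0.5277, -0.1549, 0.0157]
orientation: [180.0, 0.0, 80.3]
contact_force: [-1.0, -3.9, 4.5]
grip_width: 0.0402
gripper_force: 2.5
```

Emit:
{"fn": "carry_out", "kwargs": {"steps": [[0.1, 0, 0, 0, 0, 0], [0.1, 0, 0, 0, 0, 0]]}}

```text
time_s: 10.95
position: [0.5277, -0.1549, 0.0157]
orientation: [180.0, 0.1, 80.3]
contact_force: [-0.1, -5.9, 4.0]
grip_width: 0.0401
gripper_force: 3.3
```

Emit:
{"fn": "carry_out", "kwargs": {"steps": [[0.1, 0, 0, 0, 0, 0], [0.2, 0, 0, 0, 0, 0], [0.2, 0, 0, 0, 0, 0]]}}

```text
time_s: 11.25
position: [0.5277, -0.1548, 0.0158]
orientation: [179.9, 0.2, 80.2]
contact_force: [-0.5, -9.5, 2.7]
grip_width: 0.0401
gripper_force: 5.0
```

```bash
python3 meas.py 3
```

```text
11.25 [ 0.52774937 -0.1547644   0.01578249] [ -47.77519694 -234.10834263] [179.93411553   0.22823536  80.229013  ] [-0.52503599 -9.48322873  2.70216979]
top [ 266  233   63   36 1573] [-46.27857477 -92.87267003] (185.85765075683594, 90.79019165039062) 80.36007690429688
scene [ 292  221   70   67 1722] [ -48.37776454 -112.93778014] (224.385986328125, 89.36177062988281) 80.30528259277344
```

Run:
```python
from rel import *
rel([(*w(-.048,-.255),.0155,80.35),(*w(-.145,-.115),.11,80.35),(*w(-.145,-.115),.015,80.35),(*w(-.13,-.115),.015,80.35)])
```

```text
[-2.09 -0.01  0.03] [ 0.001  0.004 -0.002]
[11.85 -9.74 -9.48] [ 0.001  0.004 -0.002]
[11.89 -9.75  0.02] [ 0.001  0.004 -0.002]
[11.9  -8.25  0.02] [ 0.001  0.004 -0.002]
```

Emit:
{"fn": "carry_out", "kwargs": {"steps": [[-1, 0, 0, 0, 0, 0], [-2.3, 0, 0, 0, 0, 0], [-2.3, 0, -5, 0, 0, 0], [-2.3, 0, -9.5, 0, 0, 0], [-2.3, 0, -9.5, 0, 0, 0], [2, -4, -9.5, 0, 0, 0], [7, -8, -9.5, 0, 0, 0], [11.6, -9.8, -9.5, 0, 0, 0], [11.6, -9.8, -9.5, 0, 0, 0], [11.6, -9.8, -9.5, 0, 0, 0], [11.6, -9.8, -5, 0, 0, 0], [11.6, -9.8, 0, 0, 0, 0], [11.6, -9.8, 0, 0, 0, 0], [11.6, -9.2, 0, 0, 0, 0], [11.6, -8.6, 0, 0, 0, 0], [11.6, -8.2, 0, 0, 0, 0], [11.6, -8.2, 0, 0, 0, 0]]}}

```text
time_s: 13.05
position: [0.4695, -0.0231, 0.0179]
orientation: [179.7, -0.2, 80.3]
contact_force: [-0.2, 0.6, -0.2]
grip_width: 0.0401
gripper_force: 0.0
```

Emit:
{"fn": "carry_out", "kwargs": {"steps": [[0, 0.1, 0, 0, 0, 0], [0, 0.3, 0, 0, 0, 0], [0, 0.3, 0, 0, 0, 0]]}}

```text
time_s: 13.35
position: [0.4701, -0.0238, 0.0159]
orientation: [180.0, -0.1, 80.3]
contact_force: [0.1, 0.5, 0.6]
grip_width: 0.04
gripper_force: 0.0
```

Run:
```python
from rel import *
print(jf(ctrl.get_obs()['position']))
```

```text
[-126.54400303 -114.65321744]
```

Emit:
{"fn": "carry_out", "kwargs": {"steps": [[0, 0.1, 0, 0, 0, 0], [0, 0.2, 0, 0, 0, 0], [0, 0.2, 0, 0, 0, 0]]}}

```text
time_s: 13.65
position: [0.4718, -0.0243, 0.0155]
orientation: [180.0, 0.0, 80.3]
contact_force: [-0.3, -0.4, -0.1]
grip_width: 0.0396
gripper_force: 0.0
```

Emit:
{"fn": "carry_out", "kwargs": {"steps": [[0, 0.1, 0, 0, 0, 0], [0, 0.2, 0, 0, 0, 0], [0, 0.3, 0, 0, 0, 0], [0, 0.3, 0, 0, 0, 0]]}}

```text
time_s: 14.05
position: [0.4747, -0.0248, 0.0155]
orientation: [-180.0, 0.0, 80.3]
contact_force: [-0.6, -0.1, -1.1]
grip_width: 0.0399
gripper_force: 0.1
```

Emit:
{"fn": "carry_out", "kwargs": {"steps": [[0, 0.1, 0, 0, 0, 0], [0, 0.2, 0, 0, 0, 0], [0, 0.2, 0, 0, 0, 0]]}}

```text
time_s: 14.35
position: [0.4748, -0.0249, 0.0152]
orientation: [-179.8, -0.0, 80.3]
contact_force: [-5.7, 0.4, 4.9]
grip_width: 0.0398
gripper_force: 2.9
```

Run:
```python
from rel import *
rel([(*w(-.14,-.115),.0155,80.35),(*w(-.062,-.395),.11,80.35),(*w(-.062,-.395),.015,80.35)])
```

```text
[-0.01 -1.82 -0.03] [-0.004 -0.    -0.   ]
[-28.     5.95  -9.52] [-0.004 -0.    -0.   ]
[-2.80e+01  5.99e+00 -2.00e-02] [-0.004 -0.    -0.   ]
```

Emit:
{"fn": "carry_out", "kwargs": {"steps": [[0, -1, 0, 0, 0, 0], [0, -2, 0, 0, 0, 0], [0, -2, -5, 0, 0, 0], [0, -2, -9.5, 0, 0, 0], [0, -2, -9.5, 0, 0, 0], [-5, 0, -9.5, 0, 0, 0], [-10, 2, -9.5, 0, 0, 0], [-15, 4, -9.5, 0, 0, 0], [-19, 5.8, -9.5, 0, 0, 0], [-24, 5.8, -9.5, 0, 0, 0], [-28, 5.8, -9.5, 0, 0, 0], [-28, 5.8, -9.5, 0, 0, 0], [-28, 5.8, -9.5, 0, 0, 0], [-28, 5.8, -9.5, 0, 0, 0]], "claw": 3}}

```text
time_s: 15.75
position: [0.487, -0.3092, 0.1101]
orientation: [-180.0, -0.1, 80.4]
contact_force: [-0.4, -0.1, -0.6]
grip_width: 0.0301
gripper_force: 0.0
```

```bash
python3 meas.py 4
python3 - <<'E'
from jig import *
from rel import jf
print(jf(ctrl.get_obs()['position']))
s=cv2.imread('pics/scene4.png'); cv2.imwrite('pics/sc4.png',cv2.resize(s[140:320,200:400],None,fx=3,fy=3))
E
```

```text
15.75 [ 0.48700776 -0.30921134  0.11006316] [ -62.05051331 -393.1993577 ] [-1.79984427e+02 -8.46648824e-02  8.04010568e+01] [-0.43283739 -0.07876509 -0.56181554]
top [ 266  233   74   38 2052] [ -46.13373168 -111.87312639] (223.59017944335938, 90.50733184814453) 80.36054229736328
scene [ 292  221   70   67 1690] [ -48.25003704 -112.18191907] (222.76449584960938, 89.10366821289062) 80.4426498413086
[ -61.52953081 -392.47006887]
```

View pics/sc4.png

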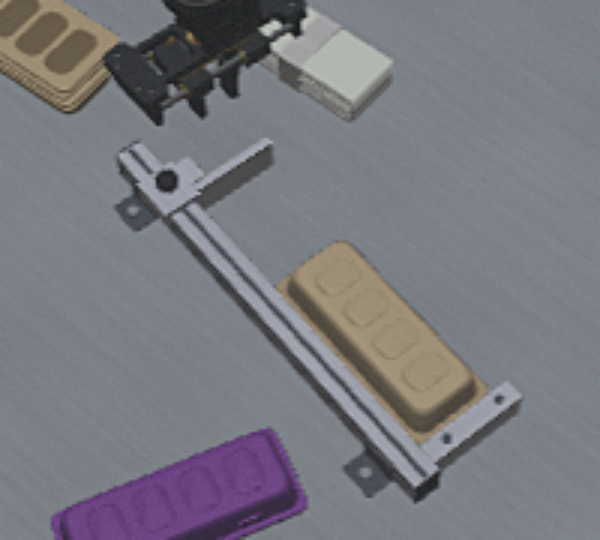

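The crop shows the carton home in the corner, against the fence and end stop at (430,440). The guide is still at (165,180) and the fingers are up behind it.

Emit:
{"fn": "carry_out", "kwargs": {"steps": [[0, 0, 4, 0, 0, 0], [0, 0, 8, 0, 0, 0], [0, 0, 8.8, 0, 0, 0], [0, 0, 8.8, 0, 0, 0], [0.8, 0, 8.8, 0, 0, 0], [1.6, 0, 8.8, 0, 0, 0], [2.4, 0, 8.8, 0, 0, 0], [3.2, 0, 8.8, 0, 0, 0], [4, 0, 8.8, 0, 0, 0], [4.8, 0, 8.8, 0, 0, 0], [5.6, 0, 8.8, 0, 0, 0], [6.4, 0, 8.8, 0, 0, 0], [7.2, 0, 8.8, 0, 0, 0], [8, 0, 8.8, 0, 0, 0], [8.8, 0, 8.8, 0, 0, 0], [9.6, 0, 8.8, 0, 0, 0], [10.4, 0, 8.8, 0, 0, 0], [11.2, 0, 8.8, 0, 0, 0], [12, 0, 8.8, 0, 0, 0], [12, 0, 8.8, 0, 0, 0]]}}

```text
time_s: 17.85
position: [0.5066, -0.1901, 0.022]
orientation: [-179.9, -0.1, 80.4]
contact_force: [1.0, 0.3, 0.3]
grip_width: 0.03
gripper_force: 0.0
```

```bash
python3 meas.py 5
```

```text
17.85 [ 0.5066311  -0.19005386  0.02201372] [ -62.67910098 -272.43849762] [-1.79879162e+02 -1.34001804e-01  8.04280208e+01] [0.98678126 0.29456256 0.34979117]
top [ 266  233   75   39 2007] [ -46.77622281 -113.40688704] (226.8202667236328, 92.74833679199219) 79.9562759399414
scene [ 292  221   70   67 1697] [ -48.2911561  -112.96833396] (224.29885864257812, 89.13738250732422) 80.41014862060547
```

Emit:
{"fn": "carry_out", "kwargs": {"steps": [[0.4, 0, 0, 0, 0, 0], [0.8, 0, 0, 0, 0, 0], [1.2, 0, 0, 0, 0, 0], [1.6, 0, 0, 0, 0, 0], [1.9, 0, 0, 0, 0, 0], [2.2, 0, 0, 0, 0, 0], [2.4, 0, 0, 0, 0, 0]]}}

```text
time_s: 18.65
position: [0.5108, -0.1686, 0.0225]
orientation: [-180.0, -0.0, 80.3]
contact_force: [-3.9, -3.2, -2.0]
grip_width: 0.03
gripper_force: 1.8
```

Emit:
{"fn": "carry_out", "kwargs": {"steps": [[0.1, 0, 0, 0, 0, 0], [0.2, 0, 0, 0, 0, 0], [0.3, 0, 0, 0, 0, 0], [0.3, 0, 0, 0, 0, 0]]}}

```text
time_s: 19.05
position: [0.5115, -0.1658, 0.0226]
orientation: [180.0, -0.0, 80.3]
contact_force: [-3.0, -3.0, -0.4]
grip_width: 0.0304
gripper_force: 1.5
```

Emit:
{"fn": "carry_out", "kwargs": {"steps": [[0.1, 0, 0, 0, 0, 0], [0.2, 0, 0, 0, 0, 0], [0.2, 0, 0, 0, 0, 0]]}}

```text
time_s: 19.35
position: [0.5119, -0.1639, 0.0226]
orientation: [180.0, -0.0, 80.3]
contact_force: [-2.3, -2.3, -1.5]
grip_width: 0.0299
gripper_force: 1.6
```

```bash
python3 meas.py 6
python3 - <<'E'
import cv2
s=cv2.imread('pics/scene6.png'); cv2.imwrite('pics/sc6.png',cv2.resize(s[170:320,240:400],None,fx=4,fy=4))
E
```

```text
19.35 [ 0.51187183 -0.16387074  0.02259026] [ -61.90158022 -245.74736101] [ 1.79998740e+02 -1.47572835e-02  8.03281740e+01] [-2.27550846 -2.32921532 -1.47845647]
top [ 266  233   70   37 1748] [ -46.09539105 -103.36329069] (206.77874755859375, 90.87283325195312) 80.14346313476562
scene [ 292  220   70   68 1712] [ -48.29109075 -113.04955033] (224.46124267578125, 89.13738250732422) 80.41014862060547
```

View pics/sc6.png

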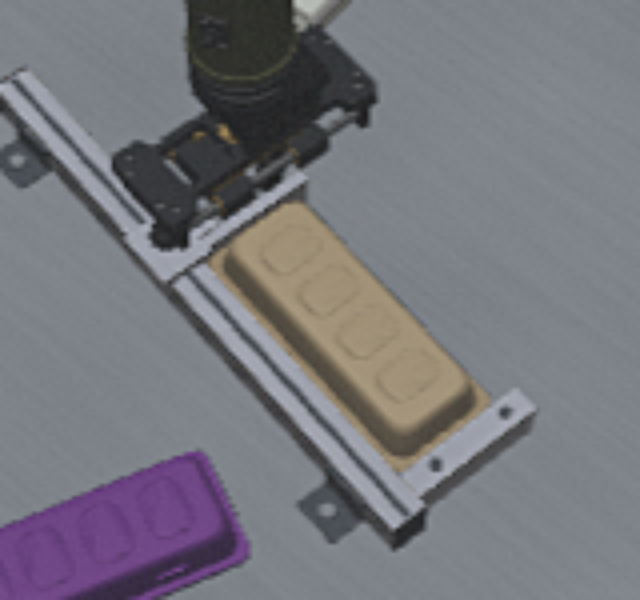

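The crop shows the guide almost touching the carton's end at (220,250), with no gaps at the fence or end stop.

Emit:
{"fn": "carry_out", "kwargs": {"steps": [[0.1, 0, 0, 0, 0, 0], [0.1, 0, 0, 0, 0, 0], [0.1, 0, 0, 0, 0, 0]]}}

```text
time_s: 19.75
position: [0.512, -0.163, 0.0226]
orientation: [180.0, -0.0, 80.3]
contact_force: [-3.6, -3.9, 0.6]
grip_width: 0.0299
gripper_force: 1.6
```

Emit:
{"fn": "carry_out", "kwargs": {"steps": [[0.1, 0, 0, 0, 0, 0], [0.1, 0, 0, 0, 0, 0], [0.1, 0, 0, 0, 0, 0]]}}

```text
time_s: 20.05
position: [0.5121, -0.1624, 0.0226]
orientation: [180.0, 0.0, 80.3]
contact_force: [-3.0, -4.2, 0.2]
grip_width: 0.0296
gripper_force: 2.2
```

Emit:
{"fn": "carry_out", "kwargs": {"steps": [[0.1, 0, 0, 0, 0, 0], [0.1, 0, 0, 0, 0, 0], [0.1, 0, 0, 0, 0, 0]]}}

```text
time_s: 20.35
position: [0.5121, -0.1625, 0.0226]
orientation: [180.0, 0.1, 80.3]
contact_force: [-3.1, -4.6, -1.2]
grip_width: 0.03
gripper_force: 3.1
```

Motion has stalled and the force is rising, so I'll add a little more to confirm contact.

Emit:
{"fn": "carry_out", "kwargs": {"steps": [[0.1, 0, 0, 0, 0, 0], [0.3, 0, 0, 0, 0, 0], [0.3, 0, 0, 0, 0, 0]]}}

```text
time_s: 20.65
position: [0.5121, -0.1624, 0.0227]
orientation: [179.9, 0.3, 80.2]
contact_force: [-4.3, -10.2, -2.5]
grip_width: 0.0305
gripper_force: 5.9
```

Run:
```python
from rel import *
print(jf(ctrl.get_obs()['position']))
```

```text
[ -61.91815482 -244.27264442]
```

Contact is confirmed at about 10 N. I'll retreat straight back, then up.

Emit:
{"fn": "carry_out", "kwargs": {"steps": [[-0.5, 0, 0, 0, 0, 0], [-1.5, 0, 0, 0, 0, 0], [-3.5, 0, 0, 0, 0, 0], [-3.5, 0, 0, 0, 0, 0], [-3.5, 0, -5, 0, 0, 0], [-3.5, 0, -10, 0, 0, 0], [-7, -2, -14, 0, 0, 0], [-11, -4, -16, 0, 0, 0], [-15, -6, -16, 0, 0, 0], [-19, -8, -16, 0, 0, 0], [-19, -8, -16, 0, 0, 0], [-19, -8, -16, 0, 0, 0]]}}

```text
time_s: 21.85
position: [0.4021, -0.332, 0.1829]
orientation: [179.9, -0.1, 80.2]
contact_force: [0.5, 0.6, 0.0]
grip_width: 0.0302
gripper_force: 0.0
```

```bash
python3 meas.py 7
python3 - <<'E'
import cv2,numpy as np
s=cv2.imread('pics/scene7.png')[170:320,240:380]; t=cv2.imread('pics/top7.png')[205:305,250:430]
a=cv2.resize(s,(400,429),interpolation=2); b=cv2.resize(t,(400,222),interpolation=2)
c=np.zeros((429,800,3),'uint8'); c[:,:400]=a; c[:222,400:]=b; cv2.imwrite('pics/fin.png',c)
E
```

```text
21.85 [ 0.40211247 -0.33203032  0.18288172] [-141.91941607 -429.92636705] [ 1.79891677e+02 -1.20849036e-01  8.01700094e+01] [0.47599948 0.62946783 0.02552882]
top [ 266  233   74   38 2044] [ -45.87479403 -111.18911417] (222.4561004638672, 90.07170104980469) 80.2378921508789
scene [ 292  220   70   68 1694] [ -48.3158019  -112.96393443] (224.30458068847656, 89.1806640625) 80.42252349853516
```

View pics/fin.png

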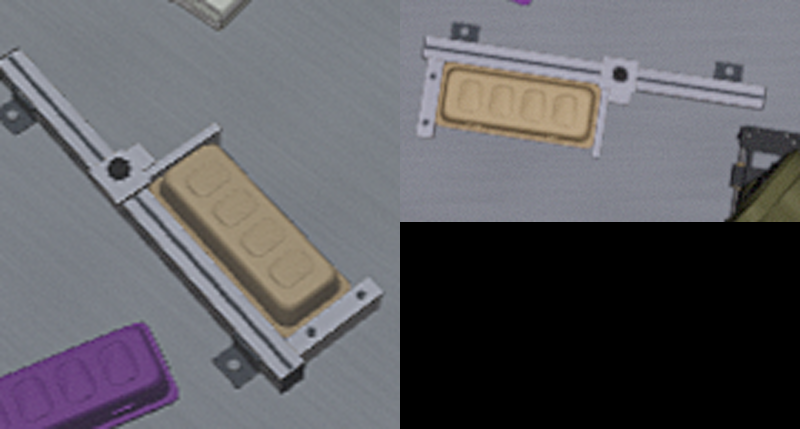

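Both views show the carton boxed in square between fence, end stop and guide, for example guide to carton at (595,115) and end stop at (437,95) in the picture. The robot is clear of everything.

```bash
python3 -c "
from rig import ctrl
print(ctrl.hand_in())"
```

```text
the job is handed in; nothing more can be done
None
```

The carton is in the jig, flush against the fence and end stop, with the guide slid up against its other end; I handed the job in at about 22 s, with no verdict returned.

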